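# Reset an overwound price-label dispenser

## Task

The label drum on the sloping dispenser has been wound on too far: flip the pawl clear with its red pin, turn the black knob back until the red start tab stands at the pointer, and flip the pawl in again. Then wind the knob clockwise one click at a time, stopping a moment in each notch, three clicks in all, so that the first yellow label stands at the pointer with the pawl down in its notch. Push the deck's barrel bolt fully home into its keeper too (at any time), and leave the other things on the counter where they are.

Things in the scene. Friction and masses are not known exactly. Their poses are not given: they have to be found in the camera images.
- dispenser: Price-label dispenser fixed to the counter: wedge-shaped white box with teal side cheeks, 220 mm deep (x), 284 mm wide (y), 45 mm high at its front, 145 mm at the back. Origin on the counter under the middle of the wedge, z up. The low front, with a pen tray 26 mm high and 50 mm deep, looks to its -x.
- deck (a point): Centre of the sloping deck (200 x 260 mm), 95 mm above the counter, axes as the dispenser's. The deck rises 30 degrees to the back. Deck axes in the dispenser's frame: u uphill (0.866, 0, 0.5), v across (0, 1, 0), n out of the deck (-0.5, 0, 0.866). Knob, pawl pin and bolt knob stand along n: come in along -n, 30 degrees off vertical. Cheeks rise 6 mm above the deck.
- knob (a point): Centre of the black knurled winding knob, 40 mm across, 32 mm tall; on its axis, at half height, 62 mm out from the deck; z axis = n. Axis at u -15, v -35 mm from the deck's centre. Under it a 26 mm neck 10 mm long, then the label drum's clear flange (93 mm across), its top 36 mm from the deck. Below the drum a steel ratchet wheel, 15 teeth, 108 mm across, up to 12 mm from the deck.
- drum (a joint): Drum and knob angle, rad: 0 = red start tab at the pointer, growing clockwise facing the knob (feeding). 15 labels and teeth a turn, 24 deg (0.419 rad) each: red 0, two white 24 and 48, first yellow 72 deg (1.257 rad), then nine yellow. Starts 1.95 to 2.79. Friction 0.15 Nm, stays where left. Pawl in: only clockwise; it drops in about 2 deg before a label reaches the pointer, play back to -3.5 deg.
- pointer (a point): Tip of the black pointer on the steel peel bar at the drum's downhill side (axes as the dispenser's), 33 mm out from the deck, 48 mm from the drum's axis. The bar is 34 mm high above the deck and ends 78 mm from the axis. The coloured labels stand round the drum's rim, 13 to 31 mm from the deck; their colours also show on its top, under the flange.
- pawl_pin (a point): Red upright thumb pin on the pawl's tail, 10 mm across, from 12 to 46 mm out from the deck; this point is on its axis, 36 mm out. The pawl itself is a dark steel lever 4 to 12 mm from the deck. The pin turns about pawl_pivot at 38 mm: with the pawl in it lies straight in +v from the pivot; pushed downhill (-u) by 21 mm it moves to the pawl-out place, 31 mm in v from the pivot.
- pawl_pivot (a point): The pawl's pivot on the deck, top face of the lever, 12 mm out from the deck, at u 49, v 13 mm from the deck's centre; axes as the dispenser's. The beak that drops into the ratchet is 50 mm from it. The toggle spring that holds the pawl in or out lies 10 to 42 mm uphill of it, up to 17 mm out from the deck.
- pawl (a joint): Pawl angle, rad: 0 = beak at the bottom of a notch, about 0.11 = riding on a tooth's tip, 0.6 = flipped fully out, at its stop. An over-centre spring pushes it in below 0.3 and out above 0.3, so it stays either way; about 3 N at the pin flips it. To free it push the pin downhill (-u); to put it in push the pin uphill (+u).
- bolt_knob (a point): Steel knob of the brass barrel bolt, an upright pin 10 mm across, from 10 to 50 mm out from the deck; this point is on its axis, 40 mm out. It slides in +v (level) along u = -55 mm, from v about 64, between two straps 17 mm high whose facing edges are at v 53 and 101 mm from the deck's centre.
- keeper (a point): Mouth of the brass keeper on the side cheek, at u -55, v 130 mm from the deck's centre, 10 mm out from the deck, on the bolt's line; axes as the dispenser's. The keeper stands 20 mm out from the deck and is 12 mm deep.
- bolt (a joint): How far the bolt has slid towards the keeper, m: starts at 0 to 0.006; its tip enters the keeper at 0.018; hard stop at 0.028, fully home. Friction about 3 N; it stays where it is left.
- marker: felt marker, white with a pink cap, 14 mm thick, 130 mm long, lying in the tray along the dispenser's front edge; a bystander. Origin at its underside.
- eraser: white and blue block eraser 23 x 52 x 12 mm, lying in the same tray; a bystander. Origin at its underside.
- glue_stick: orange glue stick, 27 mm across, 92 mm tall, standing beside the keeper side of the dispenser; a bystander. Origin at its underside.
- tape_roll: clear tape roll, 84 mm across, 19 mm high, lying flat beside the other side of the dispenser; a bystander. Origin at its underside.
- stapler: red and black stapler 135 x 36 x 52 mm on the counter; a bystander. Origin at its underside.
- pencil_box: flat white and red pencil box 190 x 55 x 20 mm on the counter; a bystander. Origin at its underside.
- gluepot: white pot with a green lid, 62 mm across, 80 mm tall, on the counter; a bystander. Origin at its underside.

How it is judged (in metres and radians):
On the way, in this order (a step that is already met when the one before it is completed fails the run):
1. the pawl is flipped out and stays out while the drum is still wound on (value of joint pawl above 0.45 rad and value of joint drum above 1.6 rad), for 0.1 s.
2. with the pawl out, the drum is turned back until the red start tab is at the pointer (value of joint pawl above 0.45 rad and value of joint drum between -0.15708 and 0.15708 rad), for 0.2 s.
3. the pawl is in the notch again at the red tab (value of joint drum between -0.122173 and 0.15708 rad and value of joint pawl below 0.06 rad), for 0.2 s.
4. first click forward, pawl down in its notch (value of joint drum between 0.296706 and 0.575959 rad and value of joint pawl below 0.06 rad), for 0.2 s.
5. second click forward, pawl down in its notch (value of joint drum between 0.715585 and 0.994838 rad and value of joint pawl below 0.06 rad), for 0.2 s.
6. third click forward: first yellow label at the pointer, pawl down in its notch (value of joint drum between 1.13446 and 1.41372 rad and value of joint pawl below 0.06 rad), for 0.2 s.
At the end, for the whole second after the job is handed in: The first yellow label is at the pointer (drum between 65 and 81 degrees), the pawl is down in its notch (below 0.06 rad) and the bolt is home in its keeper (slid more than 25.5 mm) (all of step 6 and value of joint bolt above 0.0255 m); the robot touches nothing.
It fails at once if a bystander is shifted by more than 20 mm (distance of any of marker, eraser, glue_stick, tape_roll, stapler, pencil_box, gluepot from where it was at the start of the episode above 0.02 m).
It also fails if it takes over 72 s, if anything falls off the work surface, if the arm or the gripper's body presses on something with over 40 N, if the wrist force passes 120 N, or if a joint passes its speed limit or range.

## Robot

A 7-joint arm with a two-finger parallel gripper is mounted at the origin on the work surface. World frame = base frame: x ahead of the robot, y to its left, z up, the work surface at z = 0. Lengths are in mm, angles in rad, forces in N, time in s.
With the tool pointing down it reaches from about 400 to 850 mm from the base axis. Payload 6.9 kg.
Tool frame: the origin (TCP) lies at the very end of the fingers, on their centre line; the grasp point (between the pads) lies 19 mm behind it; z points along the fingers, y is the line along which they close (so a half turn about z gives the same grasp; the last joint's range is limited). The gripper opens to 85 mm and grips with 20 to 120 N. Pads are 22 mm wide; open, the fingers measure 114 mm over their backs; the gripper's body (76 mm by 85 mm) begins 54 mm behind the grasp point. The pads swing forward as they close: fully open they stand 13 mm farther back than shut.
Start: joints at [-1.177, 0.507, -0.238, 1.5, 0.126, 1.149, -0.155], TCP at [178.02, 599.099, 231.275] pointing down, gripper open.
Joint ranges: [-3.08, 3.08], [-0.24, 2.05], [-1.43, 1.35], [0, 2.5], [-1.52, 4.66], [0.17, 1.96], [-2.89, 2.89]. Speed limits (rad/s): [2.39, 2.39, 3.14, 3.14, 3.14, 3.14, 3.14].

## Interface

Orientations are given as a unit quaternion [x, y, z, w].
In Python, from station import * gives the robot as it stands.
- The arm moves only by the tool arm_command, never from a script. Its argument "series" is a list of rows, each an object of numbers: "rx", "ry", "rz": the turn, a rotation vector about the tool's x, y, z in units of 5 degrees (1.0 is 5 degrees); "dx", "dy", "dz": the shift along the tool's x, y, z in m; "jaw": the opening, from 0 (shut) to 1 (fully open). A call has exactly 8 rows; each row is the pose to reach, as a shift and turn from the pose commanded when the call began, along the tool's axes at that moment; what a row does not reach only later rows make up. A row lasts 1/8 s, in which the tool goes at most 62.5 mm and 10.7 degrees, less where a joint would pass 70% of its speed; a pose out of reach is approached as far as the arm can. A call with a gripper value outside its range is refused whole. The fingers move at their own pace and stop on an object; "force" is the grip in N (left out, the last holds). Time passes only in rows, so rows that repeat a pose let the fingers close, or fill a call up. It gives the time, the measured TCP pose, the force, the opening and the grip force at its end, in the units of the state.
- get_state(): the state, without advancing time (a new reading comes with each control period).
- camera(name): name is "scene" or "side" or "wrist"; returns a dict with "image" (480x640x3 uint8, red, green, blue), "K" (3x3 intrinsics, pixels), "extrinsics" (4x4, takes a point from camera to world coordinates). Camera axes: x right, y down, z forward; pixel columns grow to the right and rows downward; lengths in mm; the calibration is good to about 2 mm. A picture is of the moment at which its call begins. There is no depth.
- close_job(): hands the job in; it is judged then, once.
The state is a dict: "clock": time; "q": joint angles; "qvel": joint speeds; "joint_efforts": joint torques, N m; "ee_pos": TCP position; "tcp_rot": TCP orientation; "force": force on the tool from outside, world axes, zero at the start; "torque": the same for the moment, N m; "finger_gap": finger opening in mm; "grip_force": force on a finger pad.
Only numpy, scipy, OpenCV 4.12 (cv2) and the standard library are available. Lean on these libraries where they do the work, as an engineer would, in place of code of your own. Each camera call takes 0.05 s, during which the arm holds its last target. There are 200 camera calls.

## Working session

There is one attempt and no reset: what is moved stays moved. The work goes in short steps, Python scripts to look and compute and a tool call to move; the robot and the scene stay as the last step left them, time stands still between calls to the robot, and variables do not carry over. Pictures are saved under pics/ and viewed, at most 10 in all, crops included, and the job is handed in when it is done.

Besides the shell and the picture viewer there is one more tool, called after "Request:" as name(argument=value, ...) on one line, values as JSON. arm_command: Moves the arm, as the interface text tells. Its arguments: {"type":"object","properties":{"series":{"type":"array"},"force":{"type":"number"}},"required":["series"]}

```bash
mkdir -p pics; ls; python3 - <<'E'
from station import *
import cv2,numpy as np
for n in ["scene","side","wrist"]:
    c=camera(n); cv2.imwrite(f"pics/{n}0.png",c["image"][:,:,::-1]); np.savez(f"pics/{n}0.npz",K=c["K"],E=c["extrinsics"])
    print(n,c["K"].round(1).tolist(),c["extrinsics"].round(3).tolist())
print(get_state())
E
```

```text
pics
scene [[534.4, 0.0, 324.2], [0.0, 534.4, 242.8], [0.0, 0.0, 1.0]] [[0.818, 0.417, -0.396, 1056.244], [0.575, -0.585, 0.572, -684.887], [0.007, -0.696, -0.718, 939.955], [0.0, 0.0, 0.0, 1.0]]
side [[558.9, 0.0, 317.2], [0.0, 558.9, 246.2], [0.0, 0.0, 1.0]] [[-0.998, -0.044, 0.053, 535.745], [-0.069, 0.663, -0.746, 820.042], [-0.002, -0.747, -0.664, 863.783], [0.0, 0.0, 0.0, 1.0]]
wrist [[353.8, 0.0, 323.0], [0.0, 353.8, 242.3], [0.0, 0.0, 1.0]] [[0.285, 0.919, 0.271, 108.027], [0.958, -0.273, -0.082, 619.781], [-0.001, 0.283, -0.959, 373.71], [0.0, 0.0, 0.0, 1.0]]
{'clock': 0.15, 'q': array([-1.17647467,  0.50813026, -0.23754451,  1.5009427 ,  0.12569204,
        1.14890418, -0.15480856]), 'qvel': array([-1.36818153e-03, -2.40071407e-03, -1.32579077e-03, -3.17667072e-03,
        5.05565798e-04,  3.03481002e-03, -6.62274955e-05]), 'joint_efforts': array([-3.18451399e-03, -6.21009994e+01, -2.18940094e+00, -2.49836701e+01,
        1.27152196e-02,  9.23710089e-03,  3.28025214e-05]), 'ee_pos': array([177.95925629, 598.70727683, 230.62487663]), 'tcp_rot': array([ 1.43908910e-01,  9.89590692e-01, -6.93242370e-04, -9.06557416e-05]), 'force': array([-0.23114206, -0.03111188,  0.74094115]), 'torque': array([ 0.04656596, -0.00659115, -0.00283595]), 'grip_force': 0.0, 'finger_gap': 85.17406352330825}
```

View pics/scene0.png

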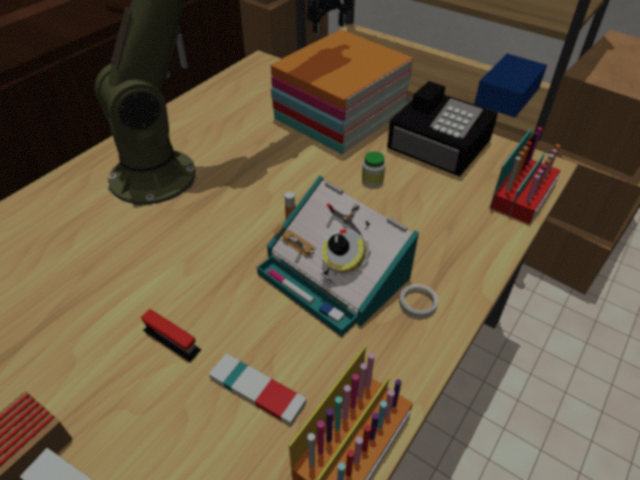

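View pics/side0.png

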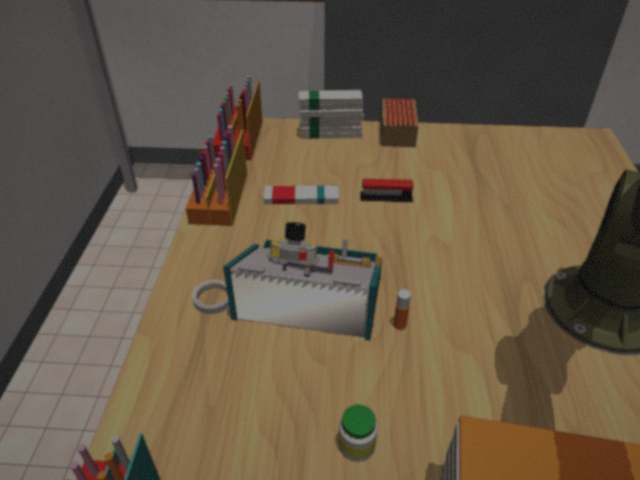

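```bash
python3 - <<'E'
import cv2
a=cv2.imread("pics/scene0.png")[170:340,250:450]; cv2.imwrite("pics/sc.png",cv2.resize(a,None,fx=4,fy=3.5,interpolation=cv2.INTER_CUBIC) if 0 else cv2.resize(a[:150],None,fx=4,fy=4,interpolation=cv2.INTER_CUBIC))
a=cv2.imread("pics/side0.png")[210:350,215:415]; cv2.imwrite("pics/si.png",cv2.resize(a,None,fx=4,fy=4,interpolation=cv2.INTER_CUBIC))
E
```

```text
(no output)
```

View pics/sc.png

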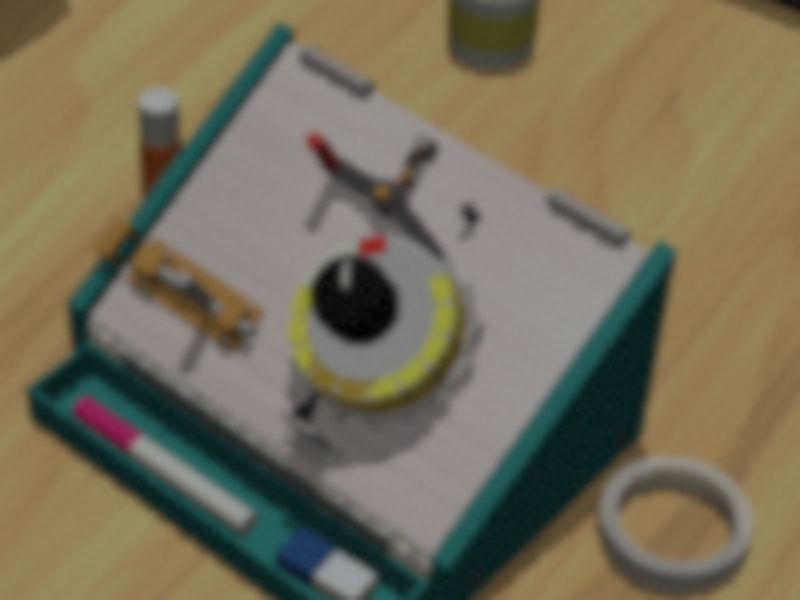

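View pics/si.png

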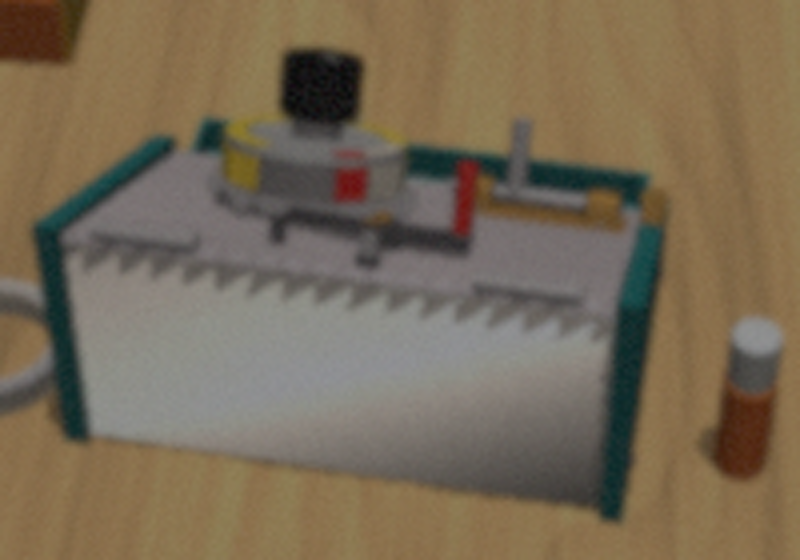

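```bash
cat > h.py <<'E'
import numpy as np, cv2
from scipy.optimize import least_squares
from scipy.spatial.transform import Rotation as R
U=np.array([.8660254,0,.5]);V=np.array([0,1.,0]);N=np.array([-.5,0,.8660254])
def D(u,v,n): return np.array([0,0,95.])+u*U+v*V+n*N
def proj(P,K,E):
    p=np.linalg.inv(E)@np.append(P,1); p=K@p[:3]; return p[:2]/p[2]
def W(p,P):
    c,s=np.cos(p[2]),np.sin(p[2]); return np.array([c*P[0]-s*P[1]+p[0],s*P[0]+c*P[1]+p[1],P[2]])
E
cat > fit.py <<'E'
from h import *
obs=[("scene",D(49,51,46),(315,138)),("scene",D(-15,-35,62),(355,298)),("scene",D(49,13,12),(385,192)),("scene",D(-63,-35,33),(308,408)),
("side",D(49,51,46),(468,163)),("side",D(-15,-35,62),(321,88)),("side",np.array([110,142,0]),(615,515)),("side",np.array([110,-142,0]),(75,437)),("side",D(-55,66,50),(521,122))]
C={n:np.load(f"pics/{n}0.npz") for n in("scene","side")}
off={"scene":(250,170),"side":(215,210)}
def res(p): return np.concatenate([proj(W(p,P),C[n]["K"],C[n]["E"])-(np.array(q)/4-.375+off[n]) for n,P,q in obs])
f=least_squares(res,[600,250,1.57],loss="soft_l1"); print(f.x, f.fun.reshape(-1,2).round(1).tolist())
np.save("pose.npy",f.x)
for n,P in dict(knob=D(-15,-35,62),pin=D(49,51,36),pinout=D(28,44,36),bolt=D(-55,66,40)).items(): print(n,W(f.x,P).round(1))
E
python3 fit.py
```

```text
[612.65208865  11.73081821   1.4421913 ] [[-0.8, 0.1], [-0.7, 0.4], [-0.5, 0.6], [2.0, -4.2], [-0.2, -0.7], [-0.1, -1.5], [-0.1, 9.6], [-5.9, 7.0], [1.3, -1.3]]
knob [641.7 -36.4 141.2]
pin [565.2  42.5 150.7]
pinout [569.8  23.6 140.2]
bolt [538.5 -46.9 102.1]
```

```bash
sed -i 's/\[110,142,0\]/[87,142,0]/;s/\[110,-142,0\]/[87,-142,0]/' fit.py; python3 fit.py; sed -i 's/("scene",D(-63,-35,33),(308,408)),//' fit.py; python3 fit.py
```

```text
[612.87434711  13.31205117   1.44817507] [[-0.4, -0.2], [-0.0, 0.0], [-0.1, 0.2], [2.7, -4.6], [-0.3, -0.2], [-0.4, -0.9], [1.6, 0.7], [-2.5, -0.6], [1.0, -1.0]]
knob [642.2 -34.6 141.2]
pin [565.2  43.8 150.7]
pinout [570.   24.9 140.2]
bolt [539.1 -45.7 102.1]
[612.92499352  13.99146864   1.45207201] [[-0.3, -0.4], [0.3, -0.2], [-0.0, 0.0], [-0.3, -0.1], [-0.6, -0.7], [1.8, 0.8], [-2.5, -0.2], [0.9, -0.9]]
knob [642.5 -33.8 141.2]
pin [565.2  44.3 150.7]
pinout [570.   25.4 140.2]
bolt [539.4 -45.3 102.1]
```

```bash
cat >> h.py <<'E'
def ray(px,K,E,z):
    d=E[:3,:3]@np.linalg.solve(K,[*px,1.]); o=E[:3,3]; return o+d*(z-o[2])/d[2]
pose=np.load("pose.npy")
def target(u,v,n,roll=0):
    "tool z=-n, y=u at roll 0; roll deg = turn about tool z"
    c,s=np.cos(pose[2]),np.sin(pose[2]); Rz=np.array([[c,-s,0],[s,c,0],[0,0,1]])
    M=Rz@np.array([V,U,-N]).T
    return W(pose,D(u,v,n)), R.from_matrix(M)*R.from_euler("z",roll,degrees=True)
def delta(u,v,n,roll=0,base=None):
    from station import get_state
    s=get_state(); p0,q0=(s["ee_pos"],R.from_quat(s["tcp_rot"])) if base is None else base
    p,q=target(u,v,n,roll)
    return (q0.inv().apply(p-p0)/1000).round(4).tolist(), (np.degrees((q0.inv()*q).as_rotvec())/5).round(3).tolist()
def deckpose():
    from station import get_state
    s=get_state(); c,si=np.cos(pose[2]),np.sin(pose[2])
    d=s["ee_pos"]-[pose[0],pose[1],95]; d=np.array([c*d[0]+si*d[1],-si*d[0]+c*d[1],d[2]])
    q=target(0,0,0)[1].inv()*R.from_quat(s["tcp_rot"])
    f=np.array(s["force"]); f=np.array([c*f[0]+si*f[1],-si*f[0]+c*f[1],f[2]])
    return dict(uvn=[round(float(d@a),1) for a in(U,V,N)],rot=np.degrees(q.as_rotvec()).round(1).tolist(),Fuvn=[round(float(f@a),1) for a in(U,V,N)],gap=round(s["finger_gap"],1),t=s["clock"],q=np.round(s["q"],2).tolist())
E
python3 - <<'E'
from h import *
c=np.load("pics/scene0.npz");b=ray((345,147),c["K"],c["E"],0);print(b)
for z in (50,100,150,200): print(z,proj(b+[0,0,z],c["K"],c["E"]))
for px in((275,115),):print(ray(px,c["K"],c["E"],0))
print(delta(45,48,130), deckpose())
E
```

```text
[361.06198006 423.34331662   0.        ]
50 [345.60816669 132.77385633]
100 [346.24521288 117.87216797]
150 [346.91324564 102.24564613]
200 [347.61458217  85.84008761]
[ 8.50239247e+01  4.36423287e+02 -1.13686838e-13]
([-0.5406, -0.4704, 0.0012], [-6.001, 0.509, -1.905]) {'uvn': [526.0, 501.2, -147.1], 'rot': [30.0, -2.5, 9.5], 'Fuvn': [0.3, 0.2, 0.7], 'gap': 85.2, 't': 0.15, 'q': [-1.18, 0.51, -0.24, 1.5, 0.13, 1.15, -0.15]}
```

Request:
arm_command(series=[{"dx": -0.03,"dy": -0.04,"dz": -0.04,"jaw": 0.47},{"dx": -0.1,"dy": -0.08,"dz": -0.05,"rz": -0.5,"jaw": 0.47},{"dx": -0.15,"dy": -0.12,"dz": -0.05,"rx": -1,"rz": -0.5,"jaw": 0.47},{"dx": -0.2,"dy": -0.16,"dz": -0.05,"rx": -2,"rz": -1,"jaw": 0.47},{"dx": -0.25,"dy": -0.2,"dz": -0.05,"rx": -3,"rz": -1,"jaw": 0.47},{"dx": -0.3,"dy": -0.25,"dz": -0.04,"rx": -4,"rz": -1.5,"jaw": 0.47},{"dx": -0.35,"dy": -0.3,"dz": -0.03,"rx": -5,"ry": 0.5,"rz": -1.9,"jaw": 0.47},{"dx": -0.4,"dy": -0.35,"dz": -0.02,"rx": -6,"ry": 0.5,"rz": -1.9,"jaw": 0.47}])

```text
invalid input at $.series[0]: expected keys rx, ry, rz, dx, dy, dz, jaw
```

```bash
python3 -c "
from h import *
print(delta(45,48,130), deckpose())"
```

```text
([-0.5406, -0.4704, 0.0012], [-6.001, 0.509, -1.905]) {'uvn': [526.0, 501.2, -147.1], 'rot': [30.0, -2.5, 9.5], 'Fuvn': [0.3, 0.2, 0.7], 'gap': 85.2, 't': 0.15, 'q': [-1.18, 0.51, -0.24, 1.5, 0.13, 1.15, -0.15]}
```

All keys are required.

Request:
arm_command(series=[{"rx": 0,"ry": 0,"rz": 0,"dx": -0.03,"dy": -0.04,"dz": -0.04,"jaw": 0.47},{"rx": 0,"ry": 0,"rz": -0.5,"dx": -0.09,"dy": -0.08,"dz": -0.05,"jaw": 0.47},{"rx": -1,"ry": 0,"rz": -0.5,"dx": -0.14,"dy": -0.12,"dz": -0.05,"jaw": 0.47},{"rx": -2,"ry": 0,"rz": -1,"dx": -0.19,"dy": -0.16,"dz": -0.05,"jaw": 0.47},{"rx": -3,"ry": 0,"rz": -1,"dx": -0.24,"dy": -0.2,"dz": -0.05,"jaw": 0.47},{"rx": -4,"ry": 0,"rz": -1.5,"dx": -0.29,"dy": -0.24,"dz": -0.04,"jaw": 0.47},{"rx": -5,"ry": 0.5,"rz": -1.9,"dx": -0.34,"dy": -0.28,"dz": -0.03,"jaw": 0.47},{"rx": -6,"ry": 0.5,"rz": -1.9,"dx": -0.39,"dy": -0.32,"dz": -0.02,"jaw": 0.47}])

```text
clock: 1.15
ee_pos: [409.8, 252.7, 262.1]
tcp_rot: [0.06, 0.97, 0.234, 0.008]
force: [-0.4, 0.2, -0.2]
finger_gap: 40.5
grip_force: 0.0
```

```bash
python3 -c "
from h import *
print(delta(45,48,130), deckpose())"
```

```text
([-0.1827, -0.2263, -0.082], [-0.595, -0.121, -0.08]) {'uvn': [268.0, 230.0, 38.2], 'rot': [3.0, 0.6, 0.4], 'Fuvn': [0.0, 0.4, -0.3], 'gap': 40.5, 't': 1.15, 'q': [-0.15, 0.17, -0.16, 2.05, -0.57, 0.81, 1.52]}
```

Request:
arm_command(series=[{"rx": 0,"ry": 0,"rz": 0,"dx": -0.03,"dy": -0.03,"dz": -0.02,"jaw": 0.47},{"rx": 0,"ry": 0,"rz": 0,"dx": -0.06,"dy": -0.06,"dz": -0.04,"jaw": 0.47},{"rx": 0,"ry": 0,"rz": 0,"dx": -0.1,"dy": -0.1,"dz": -0.06,"jaw": 0.47},{"rx": 0,"ry": 0,"rz": 0,"dx": -0.13,"dy": -0.14,"dz": -0.08,"jaw": 0.47},{"rx": 0,"ry": 0,"rz": 0,"dx": -0.15,"dy": -0.18,"dz": -0.08,"jaw": 0.47},{"rx": 0,"ry": 0,"rz": 0,"dx": -0.17,"dy": -0.2,"dz": -0.08,"jaw": 0.47},{"rx": 0,"ry": 0,"rz": 0,"dx": -0.17,"dy": -0.21,"dz": -0.08,"jaw": 0.47},{"rx": 0,"ry": 0,"rz": 0,"dx": -0.17,"dy": -0.21,"dz": -0.08,"jaw": 0.47}])

```text
clock: 2.15
ee_pos: [549.6, 11.4, 235.5]
tcp_rot: [0.061, 0.971, 0.232, 0.006]
force: [-0.3, 0.0, -0.0]
finger_gap: 40.1
grip_force: 0.0
```

```bash
python3 - <<'E'
from h import *
from station import *
print(delta(49,48,130), deckpose())
c=camera("wrist"); cv2.imwrite("pics/w1.png",c["image"][:,:,::-1]); np.savez("pics/w1.npz",K=c["K"],E=c["extrinsics"])
for n,P in dict(pintop=D(49,51,46),knobtop=D(-15,-35,78),pivot=D(49,13,12),pointer=D(-63,-35,33),bolttop=D(-55,66,50)).items(): print(n,proj(W(pose,P),c["K"],c["extrinsics"]).round(1))
E
```

```text
([-0.0146, -0.0126, -0.0028], [-0.63, -0.151, -0.107]) {'uvn': [61.5, 62.6, 126.7], 'rot': [3.1, 0.8, 0.5], 'Fuvn': [-0.0, 0.3, -0.0], 'gap': 40.1, 't': 2.15, 'q': [0.24, 0.43, -0.01, 1.74, -0.52, 1.1, 1.94]}
pintop [310.4 269.8]
knobtop [212.7 407.3]
pivot [315.1 300. ]
pointer [173.4 364.7]
bolttop [154.7 249.3]
```

View pics/w1.png

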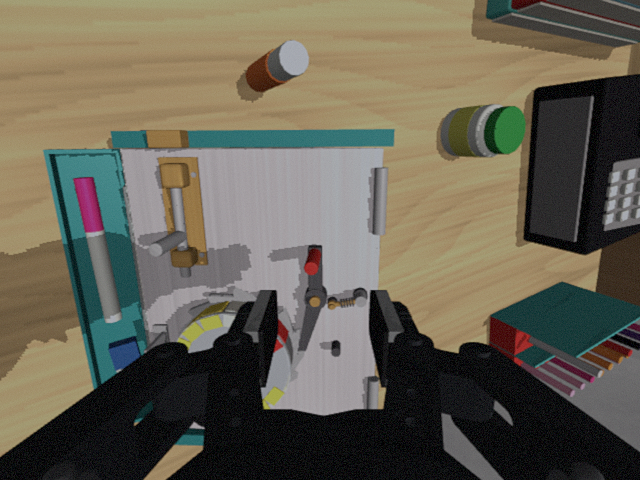

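```bash
python3 -c "
from h import *
print(delta(49,48,90),delta(49,48,22))"
```

```text
([-0.0152, -0.0114, 0.0373], [-0.625, -0.148, -0.092]) ([-0.016, -0.0077, 0.1052], [-0.625, -0.148, -0.092])
```

Request:
arm_command(series=[{"rx": -0.4,"ry": -0.1,"rz": -0.1,"dx": -0.01,"dy": -0.008,"dz": 0.015,"jaw": 0.47},{"rx": -0.63,"ry": -0.15,"rz": -0.1,"dx": -0.0152,"dy": -0.0114,"dz": 0.037,"jaw": 0.47},{"rx": -0.63,"ry": -0.15,"rz": -0.1,"dx": -0.0152,"dy": -0.0114,"dz": 0.037,"jaw": 0.47},{"rx": -0.63,"ry": -0.15,"rz": -0.1,"dx": -0.0155,"dy": -0.0104,"dz": 0.06,"jaw": 0.47},{"rx": -0.63,"ry": -0.15,"rz": -0.1,"dx": -0.0157,"dy": -0.009,"dz": 0.085,"jaw": 0.47},{"rx": -0.63,"ry": -0.15,"rz": -0.1,"dx": -0.016,"dy": -0.0077,"dz": 0.105,"jaw": 0.47},{"rx": -0.63,"ry": -0.15,"rz": -0.1,"dx": -0.016,"dy": -0.0077,"dz": 0.105,"jaw": 0.47},{"rx": -0.63,"ry": -0.15,"rz": -0.1,"dx": -0.016,"dy": -0.0077,"dz": 0.105,"jaw": 0.47}])

```text
clock: 3.2
ee_pos: [570.2, 49.8, 139.9]
tcp_rot: [0.057, 0.964, 0.258, 0.017]
force: [-0.3, -0.0, 0.2]
finger_gap: 40.1
grip_force: 0.0
```

```bash
python3 -c "
from h import *
print(deckpose(),delta(12,48,22),delta(20,48,90))"
```

```text
{'uvn': [48.9, 46.6, 23.7], 'rot': [0.0, -0.1, -0.1], 'Fuvn': [0.1, 0.3, 0.2], 'gap': 40.1, 't': 3.2, 'q': [0.24, 0.56, -0.08, 1.85, -0.65, 0.88, 2.08]} ([0.0014, -0.0369, 0.0017], [-0.006, 0.029, 0.019]) ([0.0012, -0.0289, -0.0663], [-0.006, 0.029, 0.019])
```

Request:
arm_command(series=[{"rx": 0,"ry": 0,"rz": 0,"dx": 0,"dy": -0.01,"dz": 0,"jaw": 0.47},{"rx": 0,"ry": 0,"rz": 0,"dx": 0,"dy": -0.018,"dz": 0,"jaw": 0.47},{"rx": 0,"ry": 0,"rz": 0,"dx": 0,"dy": -0.026,"dz": 0,"jaw": 0.47},{"rx": 0,"ry": 0,"rz": 0,"dx": 0,"dy": -0.033,"dz": 0,"jaw": 0.47},{"rx": 0,"ry": 0,"rz": 0,"dx": 0,"dy": -0.037,"dz": 0,"jaw": 0.47},{"rx": 0,"ry": 0,"rz": 0,"dx": 0,"dy": -0.037,"dz": 0,"jaw": 0.47},{"rx": 0,"ry": 0,"rz": 0,"dx": 0,"dy": -0.024,"dz": 0,"jaw": 0.47},{"rx": 0,"ry": 0,"rz": 0,"dx": 0,"dy": -0.022,"dz": 0,"jaw": 0.47}])

```text
clock: 4.2
ee_pos: [567.7, 32.3, 128.2]
tcp_rot: [0.056, 0.964, 0.258, 0.016]
force: [1.3, 0.6, 0.3]
finger_gap: 40.3
grip_force: 0.0
```

```bash
python3 - <<'E'
from h import *
from station import *
print(deckpose(),delta(27,48,110),delta(-15,-35,120))
c=camera("side"); K,E=c["K"],c["extrinsics"]
q=proj(W(pose,D(38,44,46)),K,E); print(q); x,y=map(int,q)
print(proj(W(pose,D(49,51,36)),K,E),proj(W(pose,D(28,44,36)),K,E))
h=cv2.cvtColor(c["image"],cv2.COLOR_RGB2HSV); m=((h[...,0]<8)|(h[...,0]>172))&(h[...,1]>130)&(h[...,2]>70); m[:y-30]=0;m[y+35:]=0;m[:,:x-45]=0;m[:,x+45:]=0
n,l,s,ce=cv2.connectedComponentsWithStats(m.astype(np.uint8)); print(s[1:].tolist())
E
```

```text
{'uvn': [27.7, 47.1, 22.3], 'rot': [-0.0, -0.1, -0.1], 'Fuvn': [0.8, -1.2, -0.1], 'gap': 40.3, 't': 4.2, 'q': [0.27, 0.58, -0.08, 1.85, -0.65, 0.87, 2.12]} ([0.0008, -0.0007, -0.0877], [0.0, 0.012, 0.028]) ([-0.0821, -0.0429, -0.0976], [0.0, 0.012, 0.028])
[328.53187475 248.7019925 ]
[330.84633355 255.46356391] [328.77799959 252.7402147 ]
[[299, 252, 8, 8, 53], [327, 264, 3, 1, 3]]
```

```bash
cat >> h.py <<'E'
def deckray(px,K,E,n):
    c,s=np.cos(pose[2]),np.sin(pose[2]); Rz=np.array([[c,-s,0],[s,c,0],[0,0,1]])
    o=Rz.T@(E[:3,3]-[pose[0],pose[1],95]); d=Rz.T@E[:3,:3]@np.linalg.solve(K,[*px,1.])
    p=o+d*(n-o@N)/(d@N); return p@U,p@V
def drumang(px,K,E,n=31):
    u,v=deckray(px,K,E,n); return round(float(np.degrees(np.arctan2(v+35,-(u+15)))),1), round(float(np.hypot(u+15,v+35)),1)
E
python3 - <<'E'
from h import *
c=np.load("pics/scene0.npz")
for p in [(372,245),(440,280),(303,295),(375,390),(335,382)]: print(p,drumang(np.array(p)/4-.375+[250,170],c["K"],c["E"]))
c=np.load("pics/w1.npz"); print(drumang((280,338),c["K"],c["E"]),drumang((272,398),c["K"],c["E"]))
c=np.load("pics/side0.npz"); print("side rim",drumang(np.array((351,185))/4-.375+[215,210],c["K"],c["E"],22))
E
```

```text
(372, 245) (141.3, 41.4)
(440, 280) (-152.0, 40.4)
(303, 295) (75.6, 43.5)
(375, 390) (-38.2, 40.9)
(335, 382) (-5.2, 40.6)
(147.1, 45.4) (-133.9, 42.1)
side rim (144.1, 46.6)
```

Request:
arm_command(series=[{"rx": 0,"ry": 0,"rz": 0,"dx": 0,"dy": 0,"dz": -0.03,"jaw": 0.7},{"rx": 0,"ry": 0,"rz": 0,"dx": 0,"dy": 0,"dz": -0.07,"jaw": 0.7},{"rx": 0,"ry": 0,"rz": 2,"dx": -0.02,"dy": -0.01,"dz": -0.096,"jaw": 0.7},{"rx": 0,"ry": 0,"rz": 4,"dx": -0.04,"dy": -0.02,"dz": -0.0976,"jaw": 0.7},{"rx": 0,"ry": 0,"rz": 6,"dx": -0.06,"dy": -0.03,"dz": -0.0976,"jaw": 0.7},{"rx": 0,"ry": 0,"rz": 8,"dx": -0.0821,"dy": -0.0429,"dz": -0.0976,"jaw": 0.7},{"rx": 0,"ry": 0,"rz": 10,"dx": -0.0821,"dy": -0.0429,"dz": -0.0976,"jaw": 0.7},{"rx": 0,"ry": 0,"rz": 12,"dx": -0.0821,"dy": -0.0429,"dz": -0.0976,"jaw": 0.7}])

```text
clock: 5.25
ee_pos: [638.8, -64.3, 190.1]
tcp_rot: [0.534, 0.805, 0.231, -0.116]
force: [-1.3, 0.1, -1.2]
finger_gap: 60.0
grip_force: 0.0
```

```bash
python3 - <<'E'
from h import *
from station import *
c=camera("wrist"); print(deckpose(),delta(-15,-35,120,120)); cv2.imwrite("pics/w2.png",c["image"][:,:,::-1]); np.savez("pics/w2.npz",K=c["K"],E=c["extrinsics"])
c=camera("scene"); K,E=c["K"],c["extrinsics"]; cv2.imwrite("pics/s2.png",c["image"][:,:,::-1])
print([proj(W(pose,D(u,v,30)),K,E).round(1) for u,v in((49,51),(28,44))])
h=cv2.cvtColor(c["image"],cv2.COLOR_RGB2HSV); m=((h[...,0]<8)|(h[...,0]>172))&(h[...,1]>120)&(h[...,2]>70); m[:190]=0;m[240:]=0;m[:,:310]=0;m[:,365:]=0
n,l,s,ce=cv2.connectedComponentsWithStats(m.astype(np.uint8)); print(s[1:].tolist(),ce[1:].tolist())
E
```

```text
{'uvn': [-16.7, -34.8, 119.7], 'rot': [0.0, -0.0, 60.8], 'Fuvn': [0.9, -0.2, 1.2], 'gap': 60.0, 't': 5.3, 'q': [0.2, 0.65, 0.24, 1.51, -0.68, 1.25, 1.1]} ([0.0014, 0.001, -0.0003], [0.006, 0.004, 11.848])
[array([330.4, 206.7]), array([327.3, 215.7])]
[] []
```

View pics/w2.png

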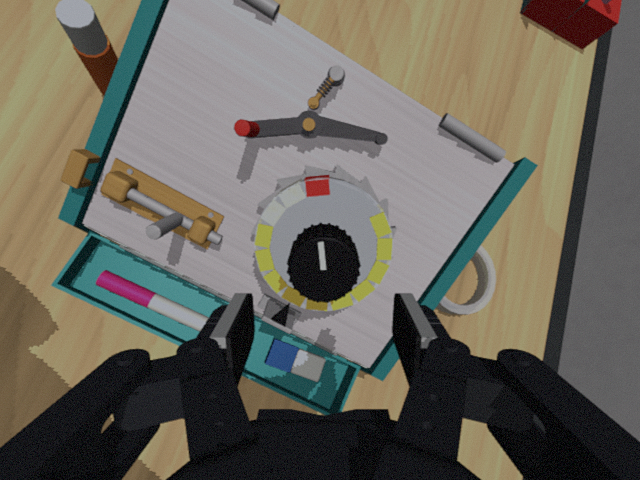

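```bash
python3 - <<'E'
from h import *
c=np.load("pics/w2.npz")
for n,P in dict(pin_in=D(49,51,46),pin_out=D(28,44,46),base_in=D(49,51,12),base_out=D(28,44,12),pivot=D(49,13,12),knobtop=D(-15,-35,78)).items(): print(n,proj(W(pose,P),c["K"],c["E"]).round(1))
E
```

```text
pin_in [249.5  88.1]
pin_out [244.3 128.4]
base_in [259.8  95. ]
base_out [255.1 129.7]
pivot [310.3 125.1]
knobtop [325.8 271. ]
```

```bash
python3 - <<'E'
from h import *
c=np.load("pics/w2.npz");K,E=c["K"],c["E"]
pts=[]
for n in(46,78):
  a=np.linspace(0,2*np.pi,60)
  q=np.array([proj(W(pose,D(-15+20*np.cos(t),-35+20*np.sin(t),n)),K,E) for t in a]); print(n,q.min(0).round(),q.max(0).round()); pts.append(q)
im=cv2.imread("pics/w2.png"); h=cv2.cvtColor(im,cv2.COLOR_BGR2GRAY); m=(h<45).astype(np.uint8); 
n,l,s,ce=cv2.connectedComponentsWithStats(m)
print([(x.tolist(),y.round(1).tolist()) for x,y in zip(s[1:],ce[1:]) if x[4]>800 and x[1]>180 and x[1]<300])
for p in [(317,186),(274,213),(291,196),(264,235),(380,223),(277,286),(385,248)]: print(p,drumang(p,K,E))
print("pointer",proj(W(pose,D(-63,-35,33)),K,E), "drum axis n31",proj(W(pose,D(-15,-35,31)),K,E))
E
```

```text
46 [294. 223.] [356. 282.]
78 [290. 236.] [362. 304.]
[([288, 223, 72, 79, 4128], [323.2, 263.4])]
(317, 186) (142.8, 41.4)
(274, 213) (94.4, 41.3)
(291, 196) (117.2, 41.2)
(264, 235) (71.1, 42.3)
(380, 223) (-143.5, 40.2)
(277, 286) (19.5, 45.2)
(385, 248) (-117.8, 41.0)
pointer [291.86450292 302.88269677] drum axis n31 [325.23435521 246.14738313]
```

Request:
arm_command(series=[{"rx": 0,"ry": 0,"rz": 2,"dx": 0.0016,"dy": 0.0006,"dz": 0,"jaw": 0.7},{"rx": 0,"ry": 0,"rz": 4,"dx": 0.0016,"dy": 0.0006,"dz": 0.01,"jaw": 0.7},{"rx": 0,"ry": 0,"rz": 6,"dx": 0.0016,"dy": 0.0006,"dz": 0.02,"jaw": 0.7},{"rx": 0,"ry": 0,"rz": 8,"dx": 0.0016,"dy": 0.0006,"dz": 0.03,"jaw": 0.7},{"rx": 0,"ry": 0,"rz": 10,"dx": 0.0016,"dy": 0.0006,"dz": 0.045,"jaw": 0.7},{"rx": 0,"ry": 0,"rz": 11.85,"dx": 0.0016,"dy": 0.0006,"dz": 0.06,"jaw": 0.7},{"rx": 0,"ry": 0,"rz": 11.85,"dx": 0.0016,"dy": 0.0006,"dz": 0.076,"jaw": 0.7},{"rx": 0,"ry": 0,"rz": 11.85,"dx": 0.0016,"dy": 0.0006,"dz": 0.076,"jaw": 0.7}])

```text
clock: 6.35
ee_pos: [642.6, -23.6, 124.6]
tcp_rot: [0.859, 0.441, 0.144, -0.215]
force: [-0.7, 0.4, -0.2]
finger_gap: 59.8
grip_force: 0.0
```

```bash
python3 -c "
from h import *
print(deckpose(),delta(-15,-34.5,44,120))"
```

```text
{'uvn': [-14.4, -33.9, 42.5], 'rot': [0.1, 0.1, 118.9], 'Fuvn': [0.2, 0.8, -0.3], 'gap': 59.8, 't': 6.35, 'q': [0.03, 0.73, 0.44, 1.61, -0.87, 1.19, 0.24]} ([-0.0002, 0.0008, -0.0015], [-0.019, 0.002, 0.216])
```

Request:
arm_command(series=[{"rx": 0,"ry": 0,"rz": 0,"dx": 0,"dy": 0.0005,"dz": -0.001,"jaw": 0.55},{"rx": 0,"ry": 0,"rz": 0,"dx": 0,"dy": 0.0005,"dz": -0.001,"jaw": 0.4},{"rx": 0,"ry": 0,"rz": 0,"dx": 0,"dy": 0.0005,"dz": -0.001,"jaw": 0.35},{"rx": 0,"ry": 0,"rz": 0,"dx": 0,"dy": 0.0005,"dz": -0.001,"jaw": 0.35},{"rx": 0,"ry": 0,"rz": 0,"dx": 0,"dy": 0.0005,"dz": -0.001,"jaw": 0.35},{"rx": 0,"ry": 0,"rz": 0,"dx": 0,"dy": 0.0005,"dz": -0.001,"jaw": 0.35},{"rx": 0,"ry": 0,"rz": 0,"dx": 0,"dy": 0.0005,"dz": -0.001,"jaw": 0.35},{"rx": 0,"ry": 0,"rz": 0,"dx": 0,"dy": 0.0005,"dz": -0.001,"jaw": 0.35}], force=40)

```text
clock: 7.35
ee_pos: [643.3, -26.2, 127.6]
tcp_rot: [0.861, 0.439, 0.145, -0.215]
force: [-4.1, -0.5, 5.8]
finger_gap: 39.1
grip_force: 40.9
```

```bash
python3 -c "
from h import *
print(deckpose())"
```

```text
{'uvn': [-15.2, -34.9, 46.4], 'rot': [-0.1, -0.1, 119.2], 'Fuvn': [2.0, 4.1, 5.5], 'gap': 39.1, 't': 7.35, 'q': [0.03, 0.73, 0.44, 1.61, -0.87, 1.2, 0.24]}
```

Request:
arm_command(series=[{"rx": 0,"ry": 0,"rz": -1.5,"dx": 0,"dy": 0,"dz": 0,"jaw": 0.35},{"rx": 0,"ry": 0,"rz": -3.3,"dx": 0,"dy": 0,"dz": 0,"jaw": 0.35},{"rx": 0,"ry": 0,"rz": -5.1,"dx": 0,"dy": 0,"dz": 0,"jaw": 0.35},{"rx": 0,"ry": 0,"rz": -6.9,"dx": 0,"dy": 0,"dz": 0,"jaw": 0.35},{"rx": 0,"ry": 0,"rz": -8.7,"dx": 0,"dy": 0,"dz": 0,"jaw": 0.35},{"rx": 0,"ry": 0,"rz": -10.5,"dx": 0,"dy": 0,"dz": 0,"jaw": 0.35},{"rx": 0,"ry": 0,"rz": -12.3,"dx": 0,"dy": 0,"dz": 0,"jaw": 0.35},{"rx": 0,"ry": 0,"rz": -14,"dx": 0,"dy": 0,"dz": 0,"jaw": 0.35}])

```text
clock: 8.35
ee_pos: [642.5, -26.2, 127.5]
tcp_rot: [0.452, 0.854, 0.242, -0.093]
force: [-7.4, -1.4, 6.2]
finger_gap: 38.9
grip_force: 41.1
```

```bash
python3 -c "
from h import *
print(deckpose())"
```

```text
{'uvn': [-15.2, -34.2, 46.4], 'rot': [-0.0, -0.0, 48.9], 'Fuvn': [1.1, 7.1, 6.5], 'gap': 38.9, 't': 8.35, 'q': [0.19, 0.69, 0.16, 1.61, -0.71, 1.09, 1.33]}
```

Request:
arm_command(series=[{"rx": 0,"ry": 0,"rz": -2,"dx": 0,"dy": 0,"dz": 0,"jaw": 0.35},{"rx": 0,"ry": 0,"rz": -4.1,"dx": 0,"dy": 0,"dz": 0,"jaw": 0.35},{"rx": 0,"ry": 0,"rz": -6.2,"dx": 0,"dy": 0,"dz": 0,"jaw": 0.35},{"rx": 0,"ry": 0,"rz": -8.3,"dx": 0,"dy": 0,"dz": 0,"jaw": 0.35},{"rx": 0,"ry": 0,"rz": -10.4,"dx": 0,"dy": 0,"dz": 0,"jaw": 0.35},{"rx": 0,"ry": 0,"rz": -12.4,"dx": 0,"dy": 0,"dz": 0,"jaw": 0.35},{"rx": 0,"ry": 0,"rz": -14,"dx": 0,"dy": 0,"dz": 0,"jaw": 0.35},{"rx": 0,"ry": 0,"rz": -14,"dx": 0,"dy": 0,"dz": 0,"jaw": 0.35}])

```text
clock: 9.35
ee_pos: [642.2, -26.8, 127.2]
tcp_rot: [-0.118, 0.959, 0.251, 0.062]
force: [-7.6, -2.0, 6.7]
finger_gap: 38.9
grip_force: 41.2
```

```bash
python3 - <<'E'
from h import *
from station import *
print(deckpose())
c=camera("side");cv2.imwrite("pics/sd3.png",c["image"][:,:,::-1])
c=camera("scene");np.savez("pics/s3.npz",K=c["K"],E=c["extrinsics"]); cv2.imwrite("pics/s3.png",cv2.resize(c["image"][190:290,290:410,::-1],None,fx=6,fy=6,interpolation=cv2.INTER_CUBIC))
E
```

```text
{'uvn': [-16.0, -33.9, 46.4], 'rot': [0.0, 0.0, -20.9], 'Fuvn': [0.8, 7.3, 7.3], 'gap': 38.9, 't': 9.35, 'q': [0.37, 0.69, -0.15, 1.6, -0.51, 0.99, 2.38]}
```

View pics/s3.png

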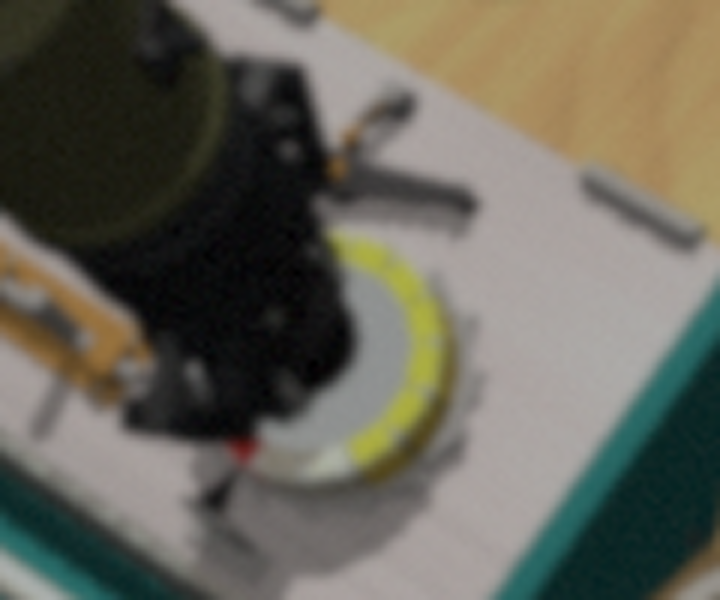

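```bash
python3 - <<'E'
from h import *
c=np.load("pics/s3.npz");K,E=c["K"],c["E"]
for p in [(240,450),(355,458),(310,468),(398,438),(423,390),(382,255)]: print(p,drumang(np.array(p)/6-.4+[290,190],K,E))
print("pointer",(proj(W(pose,D(-63,-35,33)),K,E)-[290,190])*6)
E
```

```text
(240, 450) (5.5, 44.1)
(355, 458) (-54.8, 41.4)
(310, 468) (-31.8, 41.7)
(398, 438) (-77.2, 43.8)
(423, 390) (-103.0, 40.9)
(382, 255) (175.3, 42.3)
pointer [238.07323359 461.2879832 ]
```

Request:
arm_command(series=[{"rx": 0,"ry": 0,"rz": -0.6,"dx": 0,"dy": 0,"dz": 0,"jaw": 0.35},{"rx": 0,"ry": 0,"rz": -0.6,"dx": 0,"dy": 0,"dz": 0,"jaw": 0.35},{"rx": 0,"ry": 0,"rz": -0.6,"dx": 0,"dy": 0,"dz": 0,"jaw": 0.5},{"rx": 0,"ry": 0,"rz": -0.6,"dx": 0,"dy": 0,"dz": 0,"jaw": 0.7},{"rx": 0,"ry": 0,"rz": -0.6,"dx": 0,"dy": 0,"dz": 0,"jaw": 0.7},{"rx": 0,"ry": 0,"rz": -0.6,"dx": 0,"dy": 0,"dz": -0.02,"jaw": 0.7},{"rx": 0,"ry": 0,"rz": -0.6,"dx": 0,"dy": 0,"dz": -0.06,"jaw": 0.6},{"rx": 0,"ry": 0,"rz": -0.6,"dx": 0,"dy": 0,"dz": -0.085,"jaw": 0.47}])

```text
clock: 10.45
ee_pos: [638.9, -68.9, 201.5]
tcp_rot: [-0.142, 0.956, 0.249, 0.069]
force: [1.4, -0.8, -0.4]
finger_gap: 40.1
grip_force: 0.0
```

```bash
python3 - <<'E'
from h import *
from station import *
print(deckpose(),delta(28,46,100),delta(28,46,22))
E
```

```text
{'uvn': [-15.4, -35.6, 131.8], 'rot': [0.1, -0.1, -23.8], 'Fuvn': [-0.8, -1.5, -0.0], 'gap': 40.1, 't': 10.45, 'q': [0.43, 0.63, -0.14, 1.49, -0.47, 1.17, 2.39]} ([0.0573, 0.0727, 0.0315], [-0.017, 0.03, 4.758]) ([0.0575, 0.0728, 0.1095], [-0.017, 0.03, 4.758])
```

Request:
arm_command(series=[{"rx": 0,"ry": 0,"rz": 1.5,"dx": 0.02,"dy": 0.025,"dz": 0,"jaw": 0.47},{"rx": 0,"ry": 0,"rz": 3,"dx": 0.04,"dy": 0.05,"dz": 0.01,"jaw": 0.47},{"rx": 0,"ry": 0,"rz": 4.76,"dx": 0.0573,"dy": 0.0727,"dz": 0.02,"jaw": 0.47},{"rx": 0,"ry": 0,"rz": 4.76,"dx": 0.0573,"dy": 0.0727,"dz": 0.03,"jaw": 0.47},{"rx": 0,"ry": 0,"rz": 4.76,"dx": 0.0573,"dy": 0.0727,"dz": 0.055,"jaw": 0.47},{"rx": 0,"ry": 0,"rz": 4.76,"dx": 0.0575,"dy": 0.0728,"dz": 0.08,"jaw": 0.47},{"rx": 0,"ry": 0,"rz": 4.76,"dx": 0.0575,"dy": 0.0728,"dz": 0.1095,"jaw": 0.47},{"rx": 0,"ry": 0,"rz": 4.76,"dx": 0.0575,"dy": 0.0728,"dz": 0.1095,"jaw": 0.47}])

```text
clock: 11.45
ee_pos: [567.6, 34.8, 125.2]
tcp_rot: [0.057, 0.964, 0.259, 0.014]
force: [-0.1, -1.2, -0.3]
finger_gap: 40.3
grip_force: 0.0
```

```bash
python3 - <<'E'
from h import *
from station import *
print(deckpose(),delta(58,48,22))
E
```

```text
{'uvn': [28.3, 47.5, 18.5], 'rot': [-0.0, 0.1, -0.1], 'Fuvn': [-1.2, -0.1, 0.3], 'gap': 40.3, 't': 11.45, 'q': [0.28, 0.58, -0.11, 1.85, -0.63, 0.86, 2.1]} ([0.0005, 0.0297, -0.0034], [0.01, -0.03, 0.01])
```

Request:
arm_command(series=[{"rx": 0,"ry": 0,"rz": 0,"dx": 0,"dy": 0.008,"dz": -0.003,"jaw": 0.47},{"rx": 0,"ry": 0,"rz": 0,"dx": 0,"dy": 0.016,"dz": -0.003,"jaw": 0.47},{"rx": 0,"ry": 0,"rz": 0,"dx": 0,"dy": 0.023,"dz": -0.003,"jaw": 0.47},{"rx": 0,"ry": 0,"rz": 0,"dx": 0,"dy": 0.029,"dz": -0.003,"jaw": 0.47},{"rx": 0,"ry": 0,"rz": 0,"dx": 0,"dy": 0.033,"dz": -0.003,"jaw": 0.47},{"rx": 0,"ry": 0,"rz": 0,"dx": 0,"dy": 0.033,"dz": -0.003,"jaw": 0.47},{"rx": 0,"ry": 0,"rz": 0,"dx": 0,"dy": 0.024,"dz": -0.003,"jaw": 0.47},{"rx": 0,"ry": 0,"rz": 0,"dx": 0,"dy": 0.021,"dz": -0.003,"jaw": 0.47}])

```text
clock: 12.45
ee_pos: [569.9, 48.9, 139.3]
tcp_rot: [0.058, 0.964, 0.258, 0.016]
force: [0.3, -0.5, 0.1]
finger_gap: 40.2
grip_force: 0.0
```

```bash
python3 - <<'E'
from h import *
from station import *
print(deckpose(),delta(49,48,110),delta(-15,-34.5,120,-30))
E
```

```text
{'uvn': [47.8, 46.8, 23.5], 'rot': [0.0, -0.1, 0.1], 'Fuvn': [-0.3, -0.4, 0.3], 'gap': 40.2, 't': 12.45, 'q': [0.26, 0.56, -0.1, 1.85, -0.63, 0.87, 2.06]} ([0.0011, 0.0012, -0.0865], [-0.009, 0.014, -0.023]) ([-0.0816, -0.0627, -0.0963], [-0.012, 0.011, -6.023])
```

Request:
arm_command(series=[{"rx": 0,"ry": 0,"rz": 0,"dx": 0,"dy": 0.001,"dz": -0.03,"jaw": 0.47},{"rx": 0,"ry": 0,"rz": 0,"dx": 0,"dy": 0.001,"dz": -0.07,"jaw": 0.6},{"rx": 0,"ry": 0,"rz": 2,"dx": -0.02,"dy": -0.01,"dz": -0.096,"jaw": 0.7},{"rx": 0,"ry": 0,"rz": 4,"dx": -0.04,"dy": -0.025,"dz": -0.0963,"jaw": 0.7},{"rx": 0,"ry": 0,"rz": 6,"dx": -0.06,"dy": -0.045,"dz": -0.0963,"jaw": 0.7},{"rx": 0,"ry": 0,"rz": 8,"dx": -0.0816,"dy": -0.0627,"dz": -0.0963,"jaw": 0.7},{"rx": 0,"ry": 0,"rz": 8,"dx": -0.0816,"dy": -0.0627,"dz": -0.0963,"jaw": 0.7},{"rx": 0,"ry": 0,"rz": 8,"dx": -0.0816,"dy": -0.0627,"dz": -0.0963,"jaw": 0.7}])

```text
clock: 13.45
ee_pos: [638.4, -60.9, 191.9]
tcp_rot: [0.383, 0.887, 0.248, -0.074]
force: [0.2, 1.2, -0.6]
finger_gap: 60.0
grip_force: 0.0
```

```bash
python3 - <<'E'
from h import *
from station import *
print(deckpose(),delta(-15,-34.5,44,40))
c=camera("wrist"); K,E=c["K"],c["extrinsics"]; cv2.imwrite("pics/w4.png",c["image"][:,:,::-1]); np.savez("pics/w4.npz",K=K,E=E)
for n,P in dict(pin_in=D(49,51,46),pin_out=D(28,44,46),knobtop=D(-15,-35,78)).items(): print(n,proj(W(pose,P),K,E).round(1))
for a in (0,24,48,72): t=np.radians(a); print(a,proj(W(pose,D(-15-41*np.cos(t),-35-41*np.sin(t),31)),K,E).round(1))
E
```

```text
{'uvn': [-13.3, -34.1, 119.5], 'rot': [-0.0, 0.0, 39.9], 'Fuvn': [0.8, -0.1, -1.1], 'gap': 60.0, 't': 13.45, 'q': [0.26, 0.63, 0.12, 1.52, -0.62, 1.21, 1.41]} ([-0.0014, -0.0011, 0.0755], [0.005, -0.002, 0.017])
pin_in [310.8  78. ]
pin_out [291.  113.7]
knobtop [321.9 277.1]
0 [277.7 286.7]
24 [297.  300.2]
48 [320.1 305.5]
72 [343.4 301.7]
```

View pics/w4.png

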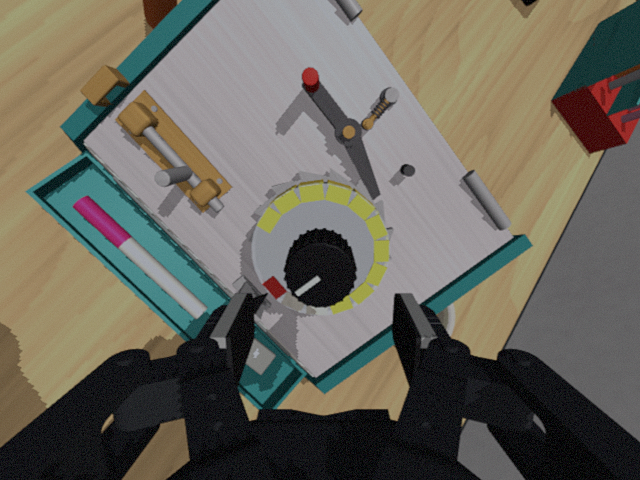

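Request:
arm_command(series=[{"rx": 0,"ry": 0,"rz": 0,"dx": -0.0014,"dy": -0.001,"dz": 0.02,"jaw": 0.7},{"rx": 0,"ry": 0,"rz": 0,"dx": -0.0014,"dy": -0.001,"dz": 0.045,"jaw": 0.7},{"rx": 0,"ry": 0,"rz": 0,"dx": -0.0014,"dy": -0.001,"dz": 0.0735,"jaw": 0.7},{"rx": 0,"ry": 0,"rz": 0,"dx": -0.0014,"dy": -0.001,"dz": 0.0735,"jaw": 0.7},{"rx": 0,"ry": 0,"rz": 0,"dx": -0.0014,"dy": -0.001,"dz": 0.0735,"jaw": 0.5},{"rx": 0,"ry": 0,"rz": 0,"dx": -0.0014,"dy": -0.001,"dz": 0.0735,"jaw": 0.35},{"rx": 0,"ry": 0,"rz": 0,"dx": -0.0014,"dy": -0.001,"dz": 0.0735,"jaw": 0.35},{"rx": 0,"ry": 0,"rz": 0,"dx": -0.0014,"dy": -0.001,"dz": 0.0735,"jaw": 0.35}])

```text
clock: 14.5
ee_pos: [643.0, -27.9, 128.8]
tcp_rot: [0.384, 0.886, 0.248, -0.073]
force: [-5.2, -2.5, 4.6]
finger_gap: 39.0
grip_force: 41.1
```

Request:
arm_command(series=[{"rx": 0,"ry": 0,"rz": 0,"dx": 0,"dy": 0,"dz": 0,"jaw": 0.35},{"rx": 0,"ry": 0,"rz": 1.2,"dx": 0,"dy": 0,"dz": 0,"jaw": 0.35},{"rx": 0,"ry": 0,"rz": 2.5,"dx": 0,"dy": 0,"dz": 0,"jaw": 0.35},{"rx": 0,"ry": 0,"rz": 3.8,"dx": 0,"dy": 0,"dz": 0,"jaw": 0.35},{"rx": 0,"ry": 0,"rz": 4.8,"dx": 0,"dy": 0,"dz": 0,"jaw": 0.35},{"rx": 0,"ry": 0,"rz": 4.8,"dx": 0,"dy": 0,"dz": 0,"jaw": 0.35},{"rx": 0,"ry": 0,"rz": 4.8,"dx": 0,"dy": 0,"dz": 0,"jaw": 0.35},{"rx": 0,"ry": 0,"rz": 4.8,"dx": 0,"dy": 0,"dz": 0,"jaw": 0.35}])

```text
clock: 15.5
ee_pos: [642.9, -28.0, 128.8]
tcp_rot: [0.56, 0.787, 0.227, -0.123]
force: [-5.0, -2.3, 4.0]
finger_gap: 38.6
grip_force: 41.2
```

```bash
python3 - <<'E'
from h import *
from station import *
print(deckpose())
c=camera("scene");np.savez("pics/s5.npz",K=c["K"],E=c["extrinsics"]); cv2.imwrite("pics/s5.png",cv2.resize(c["image"][190:290,290:410,::-1],None,fx=6,fy=6,interpolation=cv2.INTER_CUBIC))
E
```

```text
{'uvn': [-16.1, -34.7, 48.3], 'rot': [0.0, -0.1, 64.1], 'Fuvn': [-0.5, 4.7, 4.9], 'gap': 38.6, 't': 15.5, 'q': [0.17, 0.7, 0.2, 1.6, -0.73, 1.1, 1.09]}
```

View pics/s5.png

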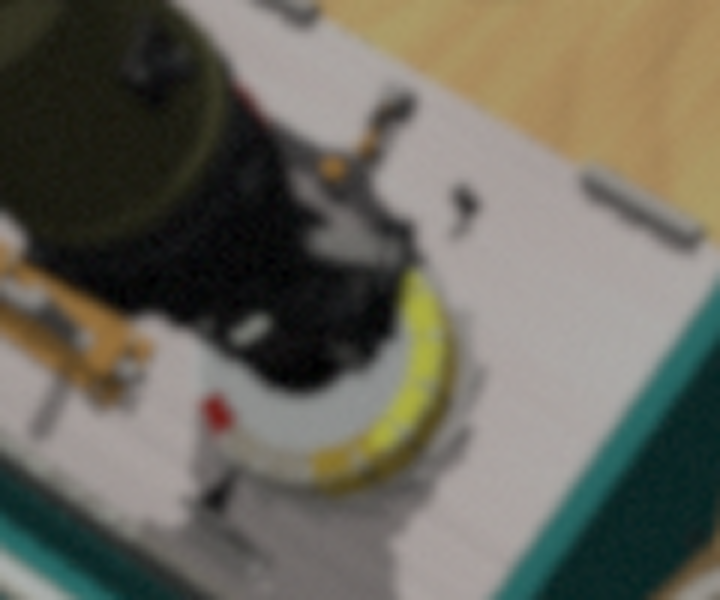

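Request:
arm_command(series=[{"rx": 0,"ry": 0,"rz": 1.2,"dx": 0,"dy": 0,"dz": 0,"jaw": 0.35},{"rx": 0,"ry": 0,"rz": 2.5,"dx": 0,"dy": 0,"dz": 0,"jaw": 0.35},{"rx": 0,"ry": 0,"rz": 3.8,"dx": 0,"dy": 0,"dz": 0,"jaw": 0.35},{"rx": 0,"ry": 0,"rz": 4.8,"dx": 0,"dy": 0,"dz": 0,"jaw": 0.35},{"rx": 0,"ry": 0,"rz": 4.8,"dx": 0,"dy": 0,"dz": 0,"jaw": 0.35},{"rx": 0,"ry": 0,"rz": 4.8,"dx": 0,"dy": 0,"dz": 0,"jaw": 0.35},{"rx": 0,"ry": 0,"rz": 4.8,"dx": 0,"dy": 0,"dz": 0,"jaw": 0.35},{"rx": 0,"ry": 0,"rz": 4.8,"dx": 0,"dy": 0,"dz": 0,"jaw": 0.35}])

```text
clock: 16.55
ee_pos: [642.7, -28.0, 128.8]
tcp_rot: [0.712, 0.653, 0.196, -0.168]
force: [-5.7, -3.3, 3.7]
finger_gap: 38.7
grip_force: 41.3
```

Request:
arm_command(series=[{"rx": 0,"ry": 0,"rz": 1.2,"dx": 0,"dy": 0,"dz": 0,"jaw": 0.35},{"rx": 0,"ry": 0,"rz": 2.5,"dx": 0,"dy": 0,"dz": 0,"jaw": 0.35},{"rx": 0,"ry": 0,"rz": 3.8,"dx": 0,"dy": 0,"dz": 0,"jaw": 0.35},{"rx": 0,"ry": 0,"rz": 4.8,"dx": 0,"dy": 0,"dz": 0,"jaw": 0.35},{"rx": 0,"ry": 0,"rz": 4.8,"dx": 0,"dy": 0,"dz": 0,"jaw": 0.35},{"rx": 0,"ry": 0,"rz": 4.8,"dx": 0,"dy": 0,"dz": 0,"jaw": 0.35},{"rx": 0,"ry": 0,"rz": 4.8,"dx": 0,"dy": 0,"dz": 0,"jaw": 0.35},{"rx": 0,"ry": 0,"rz": 4.8,"dx": 0,"dy": 0,"dz": 0,"jaw": 0.35}])

```text
clock: 17.55
ee_pos: [642.6, -27.9, 128.8]
tcp_rot: [0.832, 0.491, 0.157, -0.205]
force: [-6.1, -3.4, 5.2]
finger_gap: 38.7
grip_force: 41.3
```

```bash
python3 - <<'E'
from h import *
from station import *
print(deckpose())
E
```

```text
{'uvn': [-16.1, -34.4, 48.3], 'rot': [-0.0, -0.1, 112.1], 'Fuvn': [-0.9, 5.6, 6.5], 'gap': 38.7, 't': 17.55, 'q': [0.06, 0.72, 0.4, 1.61, -0.84, 1.18, 0.34]}
```

Request:
arm_command(series=[{"rx": 0,"ry": 0,"rz": 0,"dx": 0,"dy": 0,"dz": 0,"jaw": 0.5},{"rx": 0,"ry": 0,"rz": 0,"dx": 0,"dy": 0,"dz": 0,"jaw": 0.7},{"rx": 0,"ry": 0,"rz": 0,"dx": 0,"dy": 0,"dz": 0,"jaw": 0.7},{"rx": 0,"ry": 0,"rz": 0,"dx": 0,"dy": 0,"dz": -0.02,"jaw": 0.7},{"rx": 0,"ry": 0,"rz": 0,"dx": 0,"dy": 0,"dz": -0.055,"jaw": 0.7},{"rx": 0,"ry": 0,"rz": 0,"dx": 0,"dy": 0,"dz": -0.08,"jaw": 0.6},{"rx": 0,"ry": 0,"rz": -2,"dx": 0,"dy": 0,"dz": -0.08,"jaw": 0.5},{"rx": 0,"ry": 0,"rz": -4.4,"dx": 0,"dy": 0,"dz": -0.08,"jaw": 0.35}])

```text
clock: 18.55
ee_pos: [638.9, -67.3, 198.5]
tcp_rot: [0.728, 0.635, 0.193, -0.172]
force: [-0.2, 0.7, -0.2]
finger_gap: 30.0
grip_force: 0.0
```

```bash
python3 - <<'E'
from h import *
from station import *
c=np.load("pics/w4.npz"); print("bolt",deckray((163,179),c["K"],c["E"],50)," w2:")
c=np.load("pics/w2.npz"); print(deckray((153,231),c["K"],c["E"],50))
c=camera("wrist"); K,E=c["K"],c["extrinsics"]; cv2.imwrite("pics/w6.png",c["image"][:,:,::-1]); np.savez("pics/w6.npz",K=K,E=E)
print(deckpose(),delta(-55,66,100,90),delta(-55,66,25,90))
for n,P in dict(pin_in=D(49,51,46),pin_out=D(28,44,46)).items(): print(n,proj(W(pose,P),K,E).round(1))
for a in (0,24,48,72): t=np.radians(a); print(a,proj(W(pose,D(-15-41*np.cos(t),-35+41*np.sin(t),31)),K,E).round(1))
E
```

```text
bolt (np.float64(-54.473461396828135), np.float64(65.05460936227863))  w2:
(np.float64(-54.30827461238652), np.float64(65.85391979814115))
{'uvn': [-15.6, -35.4, 128.4], 'rot': [-0.1, -0.2, 90.4], 'Fuvn': [-1.1, 0.8, 0.1], 'gap': 30.1, 't': 18.6, 'q': [0.15, 0.65, 0.34, 1.5, -0.73, 1.3, 0.63]} ([-0.0401, -0.1012, 0.0281], [0.036, 0.016, -0.088]) ([-0.04, -0.1014, 0.1031], [0.036, 0.016, -0.088])
pin_in [182.3 153.9]
pin_out [197.7 187.8]
0 [324.1 296.5]
24 [301.5 292.5]
48 [282.2 280.3]
72 [269.3 261.5]
```

View pics/w6.png

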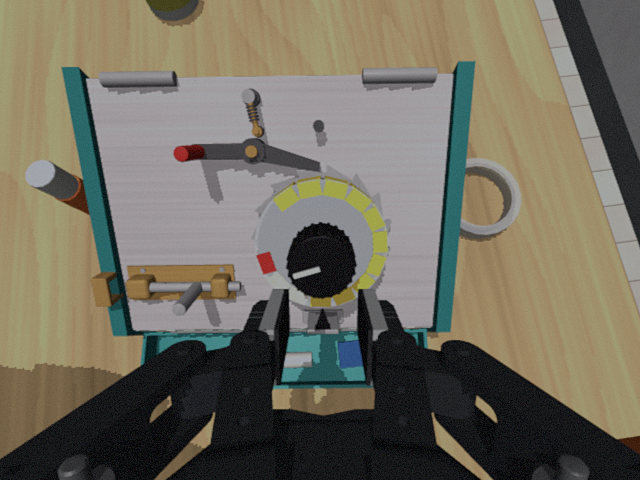

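Request:
arm_command(series=[{"rx": 0,"ry": 0,"rz": 0,"dx": -0.013,"dy": -0.034,"dz": 0,"jaw": 0.35},{"rx": 0,"ry": 0,"rz": 0,"dx": -0.027,"dy": -0.068,"dz": 0.01,"jaw": 0.35},{"rx": 0,"ry": 0,"rz": 0,"dx": -0.04,"dy": -0.101,"dz": 0.02,"jaw": 0.35},{"rx": 0,"ry": 0,"rz": -0.09,"dx": -0.04,"dy": -0.101,"dz": 0.028,"jaw": 0.35},{"rx": 0,"ry": 0,"rz": -0.09,"dx": -0.04,"dy": -0.101,"dz": 0.055,"jaw": 0.35},{"rx": 0,"ry": 0,"rz": -0.09,"dx": -0.04,"dy": -0.101,"dz": 0.08,"jaw": 0.35},{"rx": 0,"ry": 0,"rz": -0.09,"dx": -0.04,"dy": -0.101,"dz": 0.103,"jaw": 0.35},{"rx": 0,"ry": 0,"rz": -0.09,"dx": -0.04,"dy": -0.101,"dz": 0.103,"jaw": 0.35}])

```text
clock: 19.6
ee_pos: [540.3, -34.0, 88.3]
tcp_rot: [0.727, 0.636, 0.192, -0.174]
force: [-0.1, -0.3, 0.2]
finger_gap: 29.7
grip_force: 0.0
```

```bash
python3 - <<'E'
from h import *
from station import *
print(deckpose(),delta(-55,103,25,90))
E
```

```text
{'uvn': [-52.1, 66.4, 22.3], 'rot': [-0.0, 0.1, 90.9], 'Fuvn': [-0.1, 0.0, 0.3], 'gap': 29.7, 't': 19.6, 'q': [0.16, 0.65, 0.29, 1.9, -0.84, 0.99, 0.89]} ([-0.0034, -0.0365, -0.0027], [-0.009, -0.011, -0.175])
```

Request:
arm_command(series=[{"rx": 0,"ry": 0,"rz": 0,"dx": -0.002,"dy": -0.006,"dz": -0.002,"jaw": 0.35},{"rx": 0,"ry": 0,"rz": 0,"dx": -0.003,"dy": -0.012,"dz": -0.002,"jaw": 0.35},{"rx": 0,"ry": 0,"rz": 0,"dx": -0.003,"dy": -0.018,"dz": -0.002,"jaw": 0.35},{"rx": 0,"ry": 0,"rz": 0,"dx": -0.003,"dy": -0.024,"dz": -0.002,"jaw": 0.35},{"rx": 0,"ry": 0,"rz": 0,"dx": -0.003,"dy": -0.03,"dz": -0.002,"jaw": 0.35},{"rx": 0,"ry": 0,"rz": 0,"dx": -0.003,"dy": -0.034,"dz": -0.002,"jaw": 0.35},{"rx": 0,"ry": 0,"rz": 0,"dx": -0.003,"dy": -0.0365,"dz": -0.002,"jaw": 0.35},{"rx": 0,"ry": 0,"rz": 0,"dx": -0.003,"dy": -0.038,"dz": -0.002,"jaw": 0.35}])

```text
clock: 20.6
ee_pos: [503.4, -34.3, 89.2]
tcp_rot: [0.727, 0.636, 0.193, -0.171]
force: [10.2, -0.8, -2.0]
finger_gap: 29.9
grip_force: 5.3
```

```bash
python3 - <<'E'
from h import *
from station import *
print(deckpose())
E
```

```text
{'uvn': [-55.6, 103.1, 25.5], 'rot': [-0.1, -0.2, 90.8], 'Fuvn': [-0.7, -10.2, -1.9], 'gap': 29.9, 't': 20.6, 'q': [0.18, 0.61, 0.29, 1.99, -0.85, 0.95, 0.95]}
```

Request:
arm_command(series=[{"rx": 0,"ry": 0,"rz": 0,"dx": 0,"dy": -0.002,"dz": 0,"jaw": 0.35},{"rx": 0,"ry": 0,"rz": 0,"dx": 0,"dy": -0.003,"dz": 0,"jaw": 0.35},{"rx": 0,"ry": 0,"rz": 0,"dx": 0,"dy": -0.004,"dz": 0,"jaw": 0.35},{"rx": 0,"ry": 0,"rz": 0,"dx": 0,"dy": -0.004,"dz": 0,"jaw": 0.35},{"rx": 0,"ry": 0,"rz": 0,"dx": 0,"dy": -0.004,"dz": 0,"jaw": 0.35},{"rx": 0,"ry": 0,"rz": 0,"dx": 0,"dy": -0.004,"dz": 0,"jaw": 0.35},{"rx": 0,"ry": 0,"rz": 0,"dx": 0,"dy": -0.004,"dz": 0,"jaw": 0.35},{"rx": 0,"ry": 0,"rz": 0,"dx": 0,"dy": -0.004,"dz": 0,"jaw": 0.35}])

```text
clock: 21.6
ee_pos: [503.1, -34.3, 89.3]
tcp_rot: [0.727, 0.636, 0.195, -0.169]
force: [19.9, -0.8, -8.2]
finger_gap: 30.5
grip_force: 9.7
```

```bash
python3 - <<'E'
from h import *
from station import *
print(deckpose())
E
```

```text
{'uvn': [-55.7, 103.4, 25.6], 'rot': [-0.3, -0.6, 90.7], 'Fuvn': [-2.8, -19.9, -7.8], 'gap': 30.5, 't': 21.6, 'q': [0.18, 0.61, 0.29, 2.0, -0.86, 0.94, 0.96]}
```

Request:
arm_command(series=[{"rx": 0,"ry": 0,"rz": 0,"dx": 0,"dy": 0.005,"dz": 0,"jaw": 0.35},{"rx": 0,"ry": 0,"rz": 0,"dx": 0,"dy": 0.011,"dz": 0,"jaw": 0.35},{"rx": 0,"ry": 0,"rz": 0,"dx": 0,"dy": 0.012,"dz": 0,"jaw": 0.35},{"rx": 0,"ry": 0,"rz": 0,"dx": 0,"dy": 0.012,"dz": -0.015,"jaw": 0.35},{"rx": 0,"ry": 0,"rz": 0,"dx": 0,"dy": 0.012,"dz": -0.05,"jaw": 0.35},{"rx": 0,"ry": 0,"rz": 0,"dx": 0,"dy": 0.012,"dz": -0.09,"jaw": 0.35},{"rx": 0,"ry": 0,"rz": 0,"dx": 0,"dy": 0.012,"dz": -0.13,"jaw": 0.35},{"rx": 0,"ry": 0,"rz": 0,"dx": 0,"dy": 0.012,"dz": -0.13,"jaw": 0.35}])

```text
clock: 22.6
ee_pos: [502.2, -102.3, 204.7]
tcp_rot: [0.728, 0.635, 0.193, -0.17]
force: [0.4, 0.1, 0.2]
finger_gap: 30.0
grip_force: 0.0
```

```bash
python3 - <<'E'
from h import *
from station import *
print(deckpose())
C=np.load("pics/side0.npz")
c=camera("scene"); K,E=c["K"],c["extrinsics"]; im=c["image"]
h=cv2.cvtColor(im,cv2.COLOR_RGB2HSV); red=((h[...,0]<8)|(h[...,0]>172))&(h[...,1]>120)&(h[...,2]>60)
m=red.copy(); m[:185]=0;m[290:]=0;m[:,:310]=0;m[:,370:]=0
n,l,s,ce=cv2.connectedComponentsWithStats(m.astype(np.uint8))
for a,b in zip(s[1:],ce[1:]):
  if a[4]>4: print("red",a.tolist(),b.round(1),"drum",drumang(b,K,E,31))
print("pin_in",proj(W(pose,D(49,51,36)),K,E).round(1),"out",proj(W(pose,D(28,44,36)),K,E).round(1),"red72",proj(W(pose,D(-15-42*np.cos(1.257),-35+42*np.sin(1.257),31)),K,E).round(1))
c=camera("wrist"); K,E=c["K"],c["extrinsics"];h=cv2.cvtColor(c["image"],cv2.COLOR_RGB2HSV)
red=((h[...,0]<8)|(h[...,0]>172))&(h[...,1]>120)&(h[...,2]>60)
n,l,s,ce=cv2.connectedComponentsWithStats(red.astype(np.uint8))
for a,b in zip(s[1:],ce[1:]):
  if a[4]>40: print("wred",a.tolist(),b.round(1),drumang(b,K,E,31),"as pin",np.round(deckray(b,K,E,44),1))
for v in (64,92): print("bolt",v,proj(W(pose,D(-55,v,50)),K,E).round(1),proj(W(pose,D(-55,v,17)),K,E).round(1))
v=[(x,c["image"][int(y),int(x_)].tolist()) for x in range(60,104,4) for x_,y in [proj(W(pose,D(-55,x,50)),K,E)]]; print(v)
E
```

```text
{'uvn': [-56.6, 96.2, 159.3], 'rot': [-0.2, -0.4, 90.9], 'Fuvn': [0.2, -0.4, 0.1], 'gap': 30.0, 't': 22.6, 'q': [0.24, 0.49, 0.38, 1.8, -0.68, 1.23, 0.81]}
red [328, 204, 6, 8, 16] [330.2 207.2] drum (126.3, 105.6)
red [324, 242, 5, 5, 21] [325.9 244. ] drum (74.2, 41.9)
pin_in [329.6 205.6] out [326.4 214.7] red72 [325.5 244.7]
wred [376, 79, 20, 15, 191] [387.3  86.2] (127.5, 107.8) as pin [49.1 52.7]
wred [437, 185, 17, 22, 251] [445.4 195.8] (72.1, 40.2) as pin [-25.2   7.8]
bolt 64 [368.3 238.7] [363.2 227.7]
bolt 92 [330.2 239.3] [329.3 228.2]
[(60, [127, 98, 55]), (64, [148, 117, 70]), (68, [145, 115, 66]), (72, [149, 116, 67]), (76, [147, 116, 68]), (80, [145, 113, 64]), (84, [144, 109, 64]), (88, [96, 78, 61]), (92, [137, 135, 137]), (96, [141, 142, 143]), (100, [135, 103, 61])]
```

```bash
python3 -c "
from station import *
print(close_job())"
```

```text
the job is handed in; nothing more can be done
None
```

The job is handed in at about 23 s on the clock (limit 72 s). The first yellow label stands at the pointer (drum about 72–74°), the pawl is in its notch and the bolt was pushed against its hard stop. These are my own camera and force readings, as no verdict was returned. The bystanders' positions were not measured again, but no unexpected contact showed in the force readings.

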